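Lock the sample capsules and log them with the code reader

ROBOT

A 7-joint arm with a two-finger parallel gripper is mounted at the origin on a cart in front of the work surface, level with it; the furniture and walls round the work are solid. World frame = base frame: x ahead of the robot, y to its left, z up, the work surface at z = 0. Lengths are in mm, angles in rad, forces in N, time in s.
With the tool pointing down it reaches from about 400 to 900 mm from the base axis. Payload 5.5 kg.
Tool frame: the origin (TCP) lies at the very end of the fingers, on their centre line; the grasp point (between the pads) lies 19 mm behind it; z points along the fingers, y is the line along which they close (so a half turn about z gives the same grasp; the last joint's range is limited). The gripper opens to 85 mm and grips with 20 to 120 N. Pads are 22 mm wide; open, the fingers measure 114 mm over their backs; the gripper's body (76 mm by 85 mm) begins 54 mm behind the grasp point. The pads swing forward as they close: fully open they stand 13 mm farther back than shut.
Start: joints at [1.508, 0.501, -0.427, 1.55, 0.221, 1.138, -0.21], TCP at [208.076, -615.795, 231.31] pointing down, gripper open.
Joint ranges: [-2.88, 2.88], [-0.31, 2.03], [-1.54, 1.56], [0.2, 2.42], [-1.41, 4.55], [0.19, 2.02], [-2.57, 2.57]. Speed limits (rad/s): [2.57, 2.57, 3.14, 3.14, 3.14, 3.14, 3.14].

INTERFACE

Orientations are given as a unit quaternion [x, y, z, w].
In Python, from workcell import sensors, snapshot, manip gives the robot as it stands.
- The arm moves only by the tool servo_tool, never from a script. Its argument "commands" is one flat list of numbers, 7 for each row, row after row: the shift along the world's x, y, z in cm, then the turn, a rotation vector about the world's x, y, z in rad, then the opening, from -1 (shut) to 1 (fully open). In form: [dx, dy, dz, ax, ay, az, grip, dx, dy, dz, ax, ay, az, grip, ...]. A call has 1 to 8 rows; each row shifts and turns the commanded pose from where the row before left it; what a row does not reach is not made up. A row lasts 1/12 s, in which the tool goes at most 41.7 mm and 7.16 degrees, less where a joint would pass 70% of its speed; a pose out of reach is approached as far as the arm can. A call with a gripper value outside its range is refused whole. The fingers move at their own pace and stop on an object; "newtons" is the grip in N (left out, the last holds). Time passes only in rows, so rows that do not move let the fingers close. It gives the time, the measured TCP pose, the force, the opening and the grip force at its end, in the units of the state.
- sensors.get_state(): the state, without advancing time (a new reading comes with each control period).
- snapshot(name): name is "scene" or "top" or "wrist"; returns a dict with "img" (384x512x3 uint8, blue, green, red), "camera_matrix" (3x3 intrinsics, pixels), "rvec" (rotation vector, rad) and "tvec" (3), from world to camera coordinates, as OpenCV has them; the wrist camera has in their place "T_tool_cam" (4x4, takes a point from camera to tool coordinates, whose origin is the TCP and whose axes are the flange's). Camera axes: x right, y down, z forward; pixel columns grow to the right and rows downward; lengths in mm; the calibration is good to about 2 mm. A picture is of the moment at which its call begins: read the wrist's pose just before it. There is no depth.
- manip.hand_in(): hands the job in; it is judged then, once.
The state is a dict: "time": time; "joints": joint angles; "qd": joint speeds; "tau": joint torques, N m; "tool_pos": TCP position; "orientation": TCP orientation; "wrist_force": force on the tool from outside, world axes, zero at the start; "ft_torque": the same for the moment, N m; "gripper_width": finger opening in mm; "grasp_force": force on a finger pad.
Only numpy, scipy, OpenCV 4.12 (cv2) and the standard library are available. Lean on these libraries where they do the work, as an engineer would, in place of code of your own. Each camera call takes 0.05 s, during which the arm holds its last target. There are 200 camera calls.

TASK

Close and log the sample capsules on the bench: turn the winged lid of every capsule clockwise until it clicks past its detent and stays locked. Only when all are locked, take the code reader from its holder and log the capsules one after another from the leftmost to the rightmost, pointing it squarely at the middle of the label on each sloping front from about 8 cm away and holding it still there for two seconds. Then park the reader nose down in its holder as you found it; keep the capsules standing and leave the two vials and the blue box alone.

Things in the scene. Friction and masses are not known exactly. Their poses are not given: they have to be found in the camera images.
- holder: Grey desk holder fixed to the bench: 120 x 74 x 8 mm foot with a 35 mm wide rest that descends towards the holder's +x at 50 degrees to a nose stop and two cheeks, 13 mm high, 26 mm long, 48 mm apart. Origin on the bench under the middle of the parked reader; z up. Rest and pillars are narrower than the reader: fingers pass on both sides. A reader lowered straight down slides home.
- reader: Cordless code reader, a white bar with a black nose, 100 x 40 x 28 mm, 0.16 kg. Origin at its middle; x to the nose, along the line of sight; y across its 40 mm width (flat sides to grip); z out of the push-pad face. Parked: on the rest, nose down on the stop, middle 66 mm straight above the holder's origin, x 50 degrees below level towards the holder's +x, y along the holder's y.
- reader_window (a point): Middle of the reader's window, on its nose, 50 mm from its middle; axes as the reader's, x is the line of sight.
- capsule_1: Sample capsule 1 (numbered from the robot's left to its right; a missing number means that this place is empty): loose aluminium block of about 1 kg on rubber feet, 110 mm long (x), 76 mm wide (y), top 58 mm high. Origin on the bench under the lid's axis, 37 mm from the back and 73 mm from the front; the front (its own -x) slopes at 40 degrees and carries the label.
- label_1 (a point): Middle of the 46 x 30 mm paper label on the sloping front of capsule 1, 53 mm in front of the lid's axis, 41 mm up: z points straight out of the label (40 degrees forward of vertical), y along its 46 mm width, x up the slope.
- wing_1 (a point): Middle of the upright wing on the lid of capsule 1, 81 mm above the bench, on the lid's axis: a bar 54 mm long (x of this point), 12 mm thick (y), 22 mm tall (top at 92 mm, the 62 mm lid disc under it tops out at 71 mm). It turns with the lid. Pinch it across its thickness.
- capsule_1_lid (a joint): Turn of lid 1, rad, growing clockwise seen from above: -0.1 to 0.25 open, 1.0 locked (stop at 1.06). It turns freely at first; from 0.37 a sprung detent (up to 0.1 N m, less than slides the capsule) resists and pushes back until 0.68, then snaps it on to 1.0. Locked, the wing lies along the capsule's x, towards the label.
- capsule_2: Sample capsule 2 (numbered from the robot's left to its right; a missing number means that this place is empty): loose aluminium block of about 1 kg on rubber feet, 110 mm long (x), 76 mm wide (y), top 58 mm high. Origin on the bench under the lid's axis, 37 mm from the back and 73 mm from the front; the front (its own -x) slopes at 40 degrees and carries the label.
- label_2 (a point): Middle of the 46 x 30 mm paper label on the sloping front of capsule 2, 53 mm in front of the lid's axis, 41 mm up: z points straight out of the label (40 degrees forward of vertical), y along its 46 mm width, x up the slope.
- wing_2 (a point): Middle of the upright wing on the lid of capsule 2, 81 mm above the bench, on the lid's axis: a bar 54 mm long (x of this point), 12 mm thick (y), 22 mm tall (top at 92 mm, the 62 mm lid disc under it tops out at 71 mm). It turns with the lid. Pinch it across its thickness.
- capsule_2_lid (a joint): Turn of lid 2, rad, growing clockwise seen from above: -0.1 to 0.25 open, 1.0 locked (stop at 1.06). It turns freely at first; from 0.37 a sprung detent (up to 0.1 N m, less than slides the capsule) resists and pushes back until 0.68, then snaps it on to 1.0. Locked, the wing lies along the capsule's x, towards the label.
- capsule_3: Sample capsule 3 (numbered from the robot's left to its right; a missing number means that this place is empty): loose aluminium block of about 1 kg on rubber feet, 110 mm long (x), 76 mm wide (y), top 58 mm high. Origin on the bench under the lid's axis, 37 mm from the back and 73 mm from the front; the front (its own -x) slopes at 40 degrees and carries the label.
- label_3 (a point): Middle of the 46 x 30 mm paper label on the sloping front of capsule 3, 53 mm in front of the lid's axis, 41 mm up: z points straight out of the label (40 degrees forward of vertical), y along its 46 mm width, x up the slope.
- wing_3 (a point): Middle of the upright wing on the lid of capsule 3, 81 mm above the bench, on the lid's axis: a bar 54 mm long (x of this point), 12 mm thick (y), 22 mm tall (top at 92 mm, the 62 mm lid disc under it tops out at 71 mm). It turns with the lid. Pinch it across its thickness.
- capsule_3_lid (a joint): Turn of lid 3, rad, growing clockwise seen from above: -0.1 to 0.25 open, 1.0 locked (stop at 1.06). It turns freely at first; from 0.37 a sprung detent (up to 0.1 N m, less than slides the capsule) resists and pushes back until 0.68, then snaps it on to 1.0. Locked, the wing lies along the capsule's x, towards the label.
- capsule_4: Sample capsule 4 (numbered from the robot's left to its right; a missing number means that this place is empty): loose aluminium block of about 1 kg on rubber feet, 110 mm long (x), 76 mm wide (y), top 58 mm high. Origin on the bench under the lid's axis, 37 mm from the back and 73 mm from the front; the front (its own -x) slopes at 40 degrees and carries the label.
- label_4 (a point): Middle of the 46 x 30 mm paper label on the sloping front of capsule 4, 53 mm in front of the lid's axis, 41 mm up: z points straight out of the label (40 degrees forward of vertical), y along its 46 mm width, x up the slope.
- wing_4 (a point): Middle of the upright wing on the lid of capsule 4, 81 mm above the bench, on the lid's axis: a bar 54 mm long (x of this point), 12 mm thick (y), 22 mm tall (top at 92 mm, the 62 mm lid disc under it tops out at 71 mm). It turns with the lid. Pinch it across its thickness.
- capsule_4_lid (a joint): Turn of lid 4, rad, growing clockwise seen from above: -0.1 to 0.25 open, 1.0 locked (stop at 1.06). It turns freely at first; from 0.37 a sprung detent (up to 0.1 N m, less than slides the capsule) resists and pushes back until 0.68, then snaps it on to 1.0. Locked, the wing lies along the capsule's x, towards the label.
- vial: Bystander: capped vial, 29 mm wide, 64 mm tall, standing; origin at its foot.
- second_vial: Bystander: another capped vial, 29 mm wide, 64 mm tall, standing; origin at its foot.
- slides: Bystander: blue box 120 x 85 x 32 mm; origin under its middle.
There are look-alikes about, which are no part of the job. What is shaped like the reader but purple is not meant.

How it is judged (in metres and radians):
On the way, in this order (a step that is already met when the one before it is completed fails the run):
1. every capsule's lid is locked past its detent (value of joint each of capsule_1_lid, capsule_2_lid, capsule_3_lid, capsule_4_lid above 0.9 rad), for 0.2 s.
2. locked capsule 1 is read: line of sight within 13 mm of the label's middle (15 along its width), window 45 to 125 mm off, within 0.3 rad of square, held on it for 1.5 s, the capsule at rest (x of label_1 in the frame of reader_window between 0.045 and 0.125 m and y of label_1 in the frame of reader_window between -0.015 and 0.015 m and z of label_1 in the frame of reader_window between -0.013 and 0.013 m and angle between the x axis of reader_window and the z axis of label_1, either way round below 0.3 rad and linear speed of capsule_1 below 0.02 m/s and value of joint capsule_1_lid above 0.9 rad), for 1.5 s.
3. locked capsule 2 is read: line of sight within 13 mm of the label's middle (15 along its width), window 45 to 125 mm off, within 0.3 rad of square, held on it for 1.5 s, the capsule at rest (x of label_2 in the frame of reader_window between 0.045 and 0.125 m and y of label_2 in the frame of reader_window between -0.015 and 0.015 m and z of label_2 in the frame of reader_window between -0.013 and 0.013 m and angle between the x axis of reader_window and the z axis of label_2, either way round below 0.3 rad and linear speed of capsule_2 below 0.02 m/s and value of joint capsule_2_lid above 0.9 rad), for 1.5 s.
4. locked capsule 3 is read: line of sight within 13 mm of the label's middle (15 along its width), window 45 to 125 mm off, within 0.3 rad of square, held on it for 1.5 s, the capsule at rest (x of label_3 in the frame of reader_window between 0.045 and 0.125 m and y of label_3 in the frame of reader_window between -0.015 and 0.015 m and z of label_3 in the frame of reader_window between -0.013 and 0.013 m and angle between the x axis of reader_window and the z axis of label_3, either way round below 0.3 rad and linear speed of capsule_3 below 0.02 m/s and value of joint capsule_3_lid above 0.9 rad), for 1.5 s.
5. locked capsule 4 is read: line of sight within 13 mm of the label's middle (15 along its width), window 45 to 125 mm off, within 0.3 rad of square, held on it for 1.5 s, the capsule at rest (x of label_4 in the frame of reader_window between 0.045 and 0.125 m and y of label_4 in the frame of reader_window between -0.015 and 0.015 m and z of label_4 in the frame of reader_window between -0.013 and 0.013 m and angle between the x axis of reader_window and the z axis of label_4, either way round below 0.3 rad and linear speed of capsule_4 below 0.02 m/s and value of joint capsule_4_lid above 0.9 rad), for 1.5 s.
At the end, for the whole second after the job is handed in: Every lid is beyond 0.9 rad (locked); the capsules stand upright and still; the reader lies released and still on the holder's rest, nose down, its middle within 12 mm (x) and 10 mm (y, z) of the parked place and within 0.2 rad of square to the holder (all of step 1 and angle between each of capsule_1, capsule_2, capsule_3, capsule_4's own z axis and vertical below 0.1 rad and linear speed of each of capsule_1, capsule_2, capsule_3, capsule_4, reader below 0.02 m/s and x of reader in the frame of holder between -0.012 and 0.012 m and y of reader in the frame of holder between -0.01 and 0.01 m and z of reader in the frame of holder between 0.056 and 0.076 m and z of reader_window in the frame of holder below 0.042 m and angle between the y axis of reader and the y axis of holder, either way round below 0.2 rad and contact force between the fingers and reader below 0.1 N); the robot touches nothing.
It fails at once if a capsule is tipped by more than 0.5 rad (angle between any of capsule_1, capsule_2, capsule_3, capsule_4's own z axis and vertical above 0.5 rad).
It fails at once if a bystander (vials, blue box) is pushed more than 25 mm (distance of any of vial, second_vial, slides from where it was at the start of the episode above 0.025 m).
Of capsule_1, capsule_2, capsule_3, capsule_4 only 3 to 4 are there at a start; the rules pass over those that are not, and their reading is None.
At some moment in a run one of capsule_1, capsule_2, capsule_3, capsule_4 may be knocked a few centimetres aside while the robot is not near it.
It also fails if it takes over 200 s, if anything falls off the work surface, if the arm or the gripper's body presses on something with over 40 N, if the wrist force passes 120 N, or if a joint passes its speed limit or range.

## Working session

There is one attempt and no reset: what is moved stays moved. The work goes in short steps, Python scripts to look and compute and a tool call to move; the robot and the scene stay as the last step left them, time stands still between calls to the robot, and variables do not carry over. Pictures are saved under pics/ and viewed, at most 14 in all, crops included, and the job is handed in when it is done.

Besides the shell and the picture viewer there is one more tool, called after ">>>" as name(argument=value, ...) on one line, values as JSON. servo_tool: Moves the arm, as the interface text tells. Its arguments: {"type":"object","properties":{"commands":{"type":"array","items":{"type":"number"}},"newtons":{"type":"number"}},"required":["commands"]}

```bash
mkdir -p pics; cat > h.py <<'E'
import numpy as np, cv2
from scipy.spatial.transform import Rotation as R
from workcell import sensors, snapshot, manip
def snap(name, fn=None):
    st=sensors.get_state(); s=snapshot(name)
    if name=="wrist":
        T=np.eye(4);T[:3,:3]=R.from_quat(st["orientation"]).as_matrix();T[:3,3]=st["tool_pos"]
        W=T@np.array(s["T_tool_cam"])
    else:
        W=np.eye(4);r=cv2.Rodrigues(np.array(s["rvec"],float))[0]
        W[:3,:3]=r.T;W[:3,3]=-r.T@np.array(s["tvec"],float).ravel()
    s["W"]=W
    if fn: cv2.imwrite(fn,s["img"]); np.savez(fn[:-4],W=W,K=np.array(s["camera_matrix"]))
    return s
def ray(W,K,uv,z):
    d=W[:3,:3]@np.linalg.solve(np.array(K),[uv[0],uv[1],1.]); o=W[:3,3]
    return o+d*(z-o[2])/d[2]
def proj(W,K,p):
    c=W[:3,:3].T@(np.asarray(p,float)-W[:3,3]); q=np.array(K)@c; return q[:2]/q[2]
E
python3 - <<'E'
from h import *
for n in("top","scene"):
    s=snap(n,f"pics/{n}0.png"); print(n,s["W"].round(2).tolist(),np.array(s["camera_matrix"]).tolist())
t=cv2.imread("pics/top0.png");cv2.imwrite("pics/top0b.png",cv2.resize(t,(800,600),interpolation=cv2.INTER_CUBIC))
print(sensors.get_state())
E
```

```text
top [[0.01, -1.0, 0.09, 420.6], [-1.0, -0.01, 0.0, -67.98], [-0.0, -0.09, -1.0, 1414.53], [0.0, 0.0, 0.0, 1.0]] [[498.99372846837394, 0.0, 264.97332674035886], [0.0, 498.99372846837394, 199.36871206487376], [0.0, 0.0, 1.0]]
scene [[-0.74, -0.44, 0.51, -130.41], [-0.67, 0.49, -0.55, 655.87], [-0.0, -0.75, -0.66, 918.74], [0.0, 0.0, 0.0, 1.0]] [[451.33164919516787, 0.0, 254.41347378495482], [0.0, 451.33164919516787, 196.9107018290864], [0.0, 0.0, 1.0]]
{'time': 0.1, 'joints': array([ 1.50821005,  0.50173046, -0.42678409,  1.55135706,  0.2208065 ,
        1.13829237, -0.21024281]), 'qd': array([-0.00015762, -0.00202184, -0.00039146, -0.00267479, -0.00037259,
       -0.00107281, -0.00114257]), 'tau': array([-1.18396600e-02, -5.70805871e+01, -5.83851099e+00, -2.81741971e+01,
        1.05644661e-02,  5.55842154e-03, -3.06996583e-05]), 'tool_pos': array([ 207.78197291, -615.23457249,  230.37098009]), 'orientation': array([ 9.86754551e-01,  1.62218072e-01, -1.21652163e-04, -8.59418842e-04]), 'wrist_force': array([0.4866037 , 0.23032627, 0.01346227]), 'ft_torque': array([-0.01076471,  0.06534241,  0.03069147]), 'grasp_force': 0.0, 'gripper_width': 85.07494084427681}
```

View pics/top0b.png

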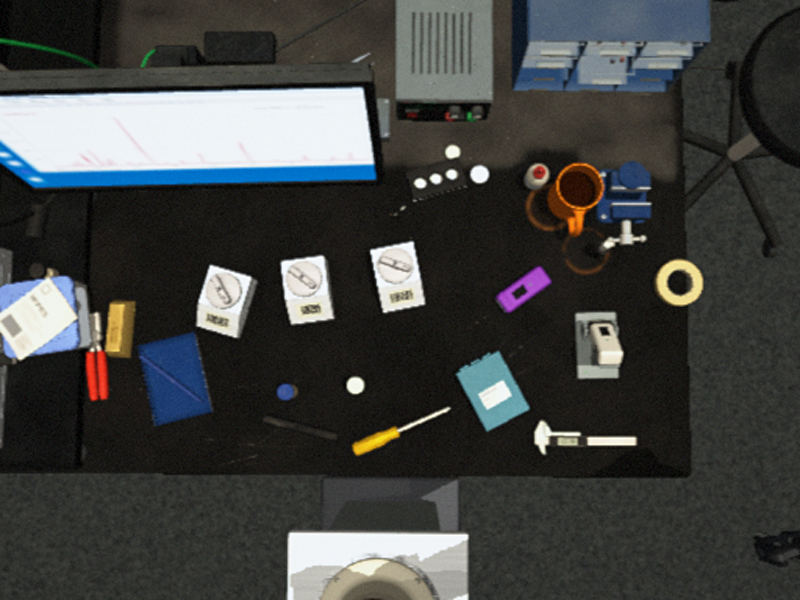

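View pics/scene0.png

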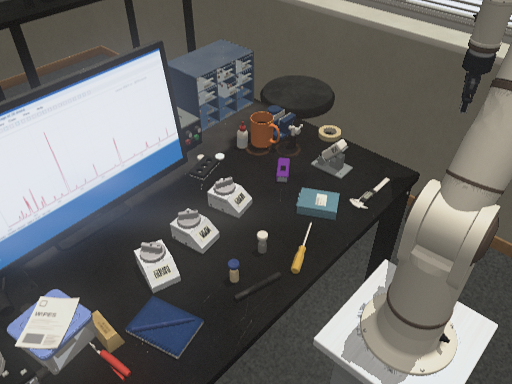

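The top view (800-px scale) shows three capsules at about (226,300), (307,290) and (397,277). The vials are at (287,392) and (355,385), the holder and white reader at (600,345), and the purple decoy at (523,290). The boxes are teal at (492,390) and a blue book at (175,378).

```bash
python3 - <<'E'
from h import *
im=cv2.imread("pics/top0.png");d=np.load("pics/top0.npz");W,K=d["W"],d["K"]
a=cv2.resize(im[145:225,115:285],None,fx=4.6,fy=4.6,interpolation=cv2.INTER_CUBIC)
b=cv2.resize(im[190:250,355:410],None,fx=4.6,fy=4.6,interpolation=cv2.INTER_CUBIC)
c=np.zeros((a.shape[0]+ b.shape[0]-140,782,3),np.uint8)
cv2.imwrite("pics/capcrop.png",a);cv2.imwrite("pics/holdcrop.png",b)
out=np.zeros((600,800,3),np.uint8);out[:a.shape[0],:a.shape[1]]=a;h=min(b.shape[0],600-a.shape[0]);out[a.shape[0]:a.shape[0]+h,:b.shape[1]]=b[:h]
cv2.imwrite("pics/crop.png",out)
hsv=cv2.cvtColor(im,cv2.COLOR_BGR2HSV)
m=((hsv[...,2]>120)&(hsv[...,1]<60)).astype(np.uint8);m[:, :100]=0
m=cv2.morphologyEx(m,cv2.MORPH_CLOSE,np.ones((5,5)))
for c in cv2.findContours(m,0,2)[0]:
    A=cv2.contourArea(c)
    if 40<A<4000:
        (u,v),sz,an=cv2.minAreaRect(c)
        if 130<v<310: 
            bx=cv2.boxPoints(((u,v),sz,an)); print((round(u),round(v)),np.round(sz),round(an),"pos z40",ray(W,K,(u,v),40).round()[:2],[ray(W,K,q,30).round()[:2].tolist() for q in bx])
for n,uv,z in [("vialblue",(287*.64,392*.64),64),("vialwhite",(355*.64,385*.64),64),("teal",(492*.64,390*.64),32),("book",(175*.64,378*.64),10),("monitor base L",(0,188*.64),0),("monR",(380*.64,182*.64),0)]: print(n,ray(W,K,uv,z).round())
E
```

```text
(391, 282) [ 5. 30.] 90 pos z40 [ 320. -408.] [[326.0, -369.0], [327.0, -451.0], [313.0, -451.0], [312.0, -369.0]]
(355, 282) [28. 20.] 18 pos z40 [ 318. -309.] [[303.0, -266.0], [355.0, -283.0], [332.0, -357.0], [280.0, -339.0]]
(271, 268) [ 2. 35.] 66 pos z40 [354. -81.] [[338.0, -36.0], [376.0, -123.0], [371.0, -126.0], [332.0, -38.0]]
(316, 252) [12. 19.] 61 pos z40 [ 398. -205.] [[399.0, -174.0], [425.0, -221.0], [396.0, -237.0], [370.0, -191.0]]
(227, 246) [10. 10.] 90 pos z40 [413.  40.] [[427.0, 55.0], [427.0, 27.0], [400.0, 27.0], [399.0, 55.0]]
(383, 220) [42. 29.] 87 pos z40 [ 486. -389.] [[543.0, -349.0], [548.0, -429.0], [431.0, -433.0], [426.0, -354.0]]
(143, 192) [31. 41.] 17 pos z40 [559. 276.] [[519.0, 335.0], [628.0, 305.0], [602.0, 221.0], [494.0, 251.0]]
(196, 185) [42. 29.] 81 pos z40 [581. 129.] [[633.0, 181.0], [647.0, 101.0], [531.0, 81.0], [518.0, 161.0]]
(254, 177) [41. 28.] 79 pos z40 [605. -33.] [[656.0, 18.0], [672.0, -59.0], [558.0, -82.0], [542.0, -6.0]]
(399, 154) [18. 23.] 45 pos z40 [ 673. -435.] [[669.0, -397.0], [715.0, -443.0], [680.0, -477.0], [634.0, -432.0]]
vialblue [399. 155.  64.]
vialwhite [412.  38.  64.]
teal [ 405. -201.   32.]
book [422. 366.  10.]
monitor base L [770. 705.   0.]
monR [786.   2.   0.]
```

View pics/crop.png

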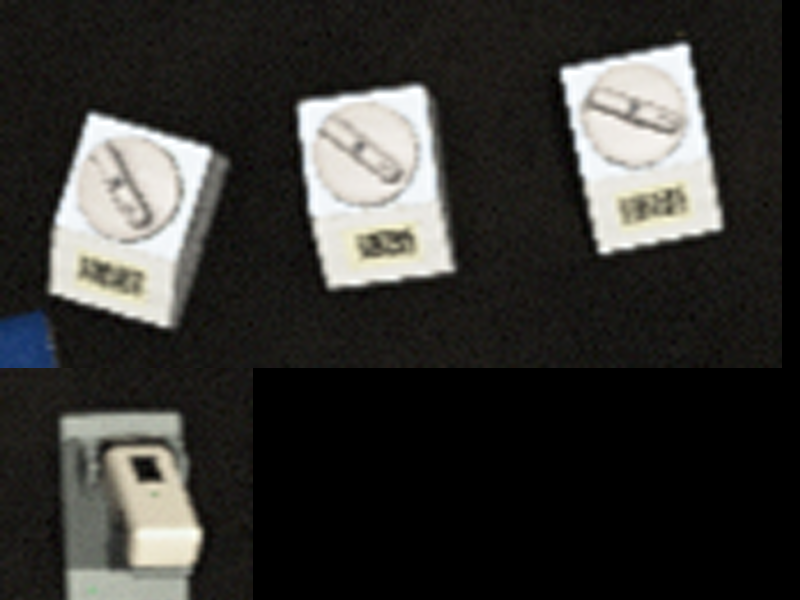

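The crop shows the wings on all three lids open, each leaning up-left relative to its capsule. The reader's black nose points up in the image (world +x), so its parked pitch equals the reading pitch and a vertical tool suits both. I'll move in for wrist views.

>>> servo_tool(commands=[3,2.7,1.5,0,0,0,1,3,2.7,1.5,0,0,0,1,3,2.7,1.5,0,0,0,1,3,2.7,1.5,0,0,0,1,3,2.7,1.5,0,0,0,1,3,2.7,1.5,0,0,0,1,3,2.7,1.5,0,0,0,1,3,2.7,1.5,0,0,0,1])

```text
time: 0.77
tool_pos: [441.1, -405.1, 347.9]
orientation: [0.987, 0.162, -0.0, -0.0]
wrist_force: [0.7, -0.5, -0.9]
gripper_width: 85.6
grasp_force: 0.0
```

```bash
python3 - <<'E'
from h import *
s=snap("wrist","pics/w_hold.png"); print(s["W"].round(3).tolist(),np.array(s["T_tool_cam"]).round(2).tolist()); st=sensors.get_state(); print(st["tool_pos"],st["joints"],st["wrist_force"])
E
```

```text
[[0.32, -0.912, -0.256, 505.774], [-0.947, -0.308, -0.086, -382.63], [-0.0, 0.27, -0.963, 490.127], [0.0, 0.0, 0.0, 1.0]] [[-0.0, -0.96, -0.27, 68.37], [1.0, -0.0, -0.0, -0.69], [0.0, -0.27, 0.96, -142.3], [0.0, 0.0, 0.0, 1.0]]
[ 450.1442699  -397.23041061  351.68016401] [ 1.12084178  0.33542909 -0.57210157  1.52793085  0.17885629  1.32608137
 -0.70144616] [5.98823773 4.94143591 3.58812597]
```

View pics/w_hold.png

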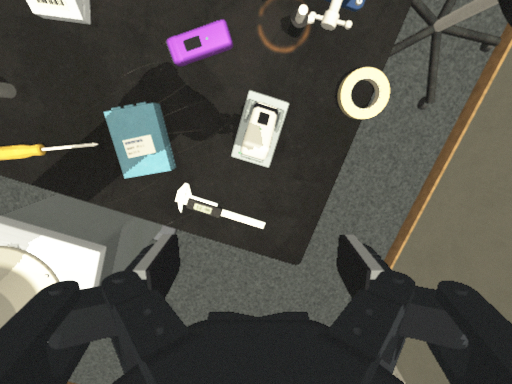

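The wrist view shows the holder and reader at (262,130) and the purple decoy at (200,42). Next I'll move over the capsules.

>>> servo_tool(commands=[0.4,4,-0.3,0,0,-0.025,1,0.4,4,-0.3,0,0,-0.025,1,0.4,4,-0.3,0,0,-0.025,1,0.4,4,-0.3,0,0,-0.025,1,0.4,4,-0.3,0,0,-0.025,1,0.4,4,-0.3,0,0,-0.025,1,0.4,4,-0.3,0,0,-0.025,1,0.4,4,-0.3,0,0,-0.025,1])

```text
time: 1.48
tool_pos: [471.8, -85.1, 323.1]
orientation: [0.998, 0.062, -0.0, 0.0]
wrist_force: [1.3, 0.2, -0.5]
gripper_width: 85.4
grasp_force: 0.0
```

>>> servo_tool(commands=[0.4,4,-0.3,0,0,-0.025,1,0.4,4,-0.3,0,0,-0.025,1,0.4,4,-0.3,0,0,-0.025,1,0.4,4,-0.3,0,0,-0.025,1,0.4,4,-0.3,0,0,-0.025,1,0,0,0,0,0,0,1,0,0,0,0,0,0,1])

```text
time: 2.07
tool_pos: [491.5, 116.4, 308.1]
orientation: [1.0, 0.004, -0.0, -0.001]
wrist_force: [0.7, 0.0, 0.3]
gripper_width: 85.3
grasp_force: 0.0
```

```bash
python3 - <<'E'
from h import *
s=snap("wrist","pics/w_cap.png"); st=sensors.get_state(); print(st["tool_pos"],R.from_quat(st["orientation"]).as_matrix().round(3).tolist(),st["joints"].round(2)); print(np.array(s["camera_matrix"]))
cv2.imwrite("pics/w_cap_b.png",cv2.resize(s["img"][:200],(800,312),interpolation=cv2.INTER_CUBIC))
E
```

```text
[491.85897111 113.78603858 307.93708363] [[1.0, 0.004, -0.001], [0.004, -1.0, -0.0], [-0.001, 0.0, -1.0]] [ 0.48  0.22 -0.87  1.8   0.18  1.2  -2.01]
[[265.42226151   0.         257.87654038]
 [  0.         265.42226151 192.13943803]
 [  0.           0.           1.        ]]
```

View pics/w_cap_b.png

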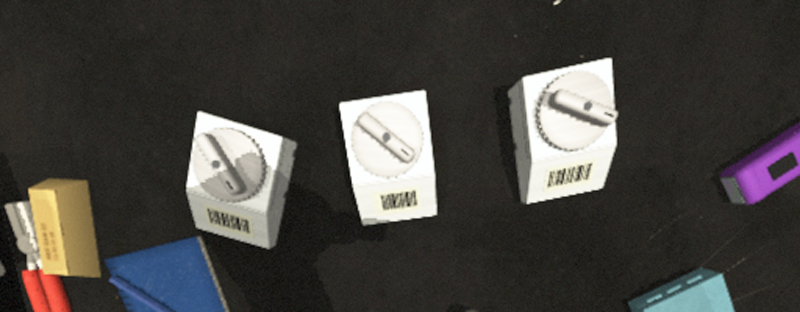

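The wrist view (800-px crop) shows hole, slot and label at (215,163), (236,184), (229,219) on capsule 1. On capsule 2 they are at (386,139), (405,155), (399,200), and on capsule 3 at (588,105), (608,113), (569,176).

```bash
cat >> h.py <<'E'
def caps(W,K,pts,sc=1.0):
    for i,(h,s,l) in enumerate(pts):
        h,s,l=[(np.array(q)+.5)/sc-.5 for q in (h,s,l)]
        H=ray(W,K,h,92);S=ray(W,K,s,92);L=ray(W,K,l,41)
        cx=(H-L)[:2];w=(H-S)[:2]; th=np.arctan2(cx[1],cx[0]);ph=np.arctan2(w[1],w[0])
        print(i+1,"lid",H[:2].round(1),"label",L[:2].round(1),"d",np.linalg.norm(cx).round(1),"capyaw",th.round(3),"wingyaw",ph.round(3),"joint",round(1-(ph-th),3))
E
python3 - <<'E'
from h import *
d=np.load("pics/w_cap.npz");W,K=d["W"],d["K"]
caps(W,K,[((215,163),(236,184),(229,219)),((386,139),(405,155),(399,200)),((588,105),(608,113),(569,176))],1.5625)
d=np.load("pics/top0.npz");W,K=d["W"],d["K"]
P=[((118,182),(140,212),(112,276)),((360,147),(390,170),(386,243)),((634,104),(665,118),(655,204))]
P=[[(np.array(q)/4.6+[115,145]) for q in p] for p in P]
caps(W,K,P)
E
```

```text
1 lid [575.2 272.7] label [525.7 287.1] d 51.5 capyaw -0.284 wingyaw 0.757 joint -0.041
2 lid [594.7 132.1] label [545.  121.9] d 50.8 capyaw 0.202 wingyaw 0.906 joint 0.295
3 lid [621.2 -28. ] label [568.3 -38.6] d 53.9 capyaw 0.198 wingyaw 1.24 joint -0.042
1 lid [575.2 269.1] label [524.3 284.1] d 53.0 capyaw -0.286 wingyaw 0.651 joint 0.063
2 lid [596.6 129. ] label [545.3 119.8] d 52.1 capyaw 0.177 wingyaw 0.925 joint 0.253
3 lid [622.9 -30. ] label [570.  -41.7] d 54.2 capyaw 0.219 wingyaw 1.15 joint 0.068
```

>>> servo_tool(commands=[1.3,0.2,-2.2,0,0,0.114,1,1.3,0.2,-2.2,0,0,0.114,1,1.3,0.2,-2.2,0,0,0.114,1,1.3,0.2,-2.2,0,0,0.114,1,1.3,0.2,-2.2,0,0,0.114,1,1.3,0.2,-2.2,0,0,0.114,1,1.3,0.2,-2.2,0,0,0.114,1,1.3,0.2,-2.2,0,0,0.114,1])

```text
time: 2.78
tool_pos: [597.2, 125.8, 130.7]
orientation: [0.897, 0.442, -0.001, 0.001]
wrist_force: [0.1, -0.4, -0.1]
gripper_width: 85.5
grasp_force: 0.0
```

>>> servo_tool(commands=[0,0,0,0,0,0,1,0,0,0,0,0,0,1])

```text
time: 2.95
tool_pos: [595.5, 126.5, 130.4]
orientation: [0.899, 0.438, -0.002, -0.001]
wrist_force: [0.0, -0.2, 0.4]
gripper_width: 85.3
grasp_force: 0.0
```

```bash
python3 - <<'E'
from h import *
s=snap("wrist","pics/w_c2.png"); st=sensors.get_state(); print(st["tool_pos"],R.from_quat(st["orientation"]).as_matrix().round(3)[:,0],st["joints"].round(2))
E
```

```text
[595.95484708 127.49242468 132.14639529] [ 0.615  0.788 -0.001] [ 0.37  0.68 -0.88  1.73  0.6   1.03 -1.38]
```

View pics/w_c2.png

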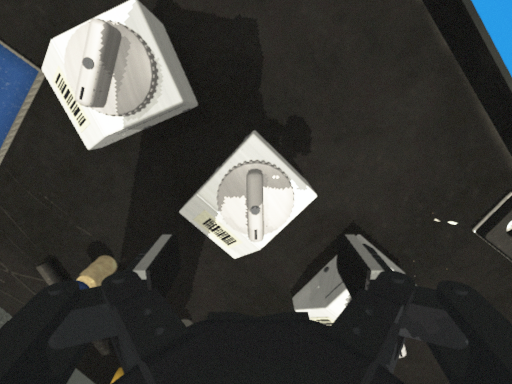

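The wrist view has wing 2 lying along tool x, its hole at (255,210) and its ends near rows 172 and 238.

```bash
python3 - <<'E'
from h import *
d=np.load("pics/w_c2.npz");W,K=d["W"],d["K"]
caps(W,K,[((255,210),(256.5,233),(219,230))])
caps(W,K,[((88,63),(83,91),(69,98))])
E
```

```text
1 lid [596.2 131.9] label [545.2 123.2] d 51.7 capyaw 0.17 wingyaw 0.966 joint 0.204
1 lid [574.2 272. ] label [524.  289.4] d 53.2 capyaw -0.333 wingyaw 0.552 joint 0.114
```

>>> servo_tool(commands=[0,0.2,-2.0,0,0,0,1,0,0.2,-2.0,0,0,0,1,0,0,-1.6,0,0,0,1,0,0,0,0,0,0,1])

```text
time: 3.33
tool_pos: [594.6, 131.6, 74.8]
orientation: [0.898, 0.44, -0.002, 0.0]
wrist_force: [-0.7, -0.3, -0.1]
gripper_width: 85.3
grasp_force: 0.0
```

>>> servo_tool(commands=[0,0,0,0,0,0,-1,0,0,0,0,0,0,-1,0,0,0,0,0,0,-1,0,0,0,0,0,0,-1,0,0,0,0,0,0,-1,0,0,0,0,0,0,-1], newtons=40)

```text
time: 3.83
tool_pos: [596.9, 133.1, 77.0]
orientation: [0.898, 0.441, 0.001, 0.0]
wrist_force: [8.6, -6.5, 5.9]
gripper_width: 12.2
grasp_force: 6.6
```

>>> servo_tool(commands=[0,0,0,0,0,-0.107,-1,0,0,0,0,0,-0.107,-1,0,0,0,0,0,-0.107,-1,0,0,0,0,0,-0.107,-1,0,0,0,0,0,-0.107,-1,0,0,0,0,0,-0.107,-1,0,0,0,0,0,-0.107,-1,0,0,0,0,0,0,-1])

```text
time: 4.5
tool_pos: [597.6, 132.0, 77.1]
orientation: [0.997, 0.079, 0.001, 0.001]
wrist_force: [1.7, -2.7, 1.4]
gripper_width: 10.8
grasp_force: 43.9
```

```bash
python3 - <<'E'
from h import *
st=sensors.get_state(); m=R.from_quat(st["orientation"]).as_matrix();print(st["tool_pos"],np.arctan2(m[1,0],m[0,0]),st["joints"].round(2),st["wrist_force"],st["ft_torque"],st["gripper_width"],st["grasp_force"])
E
```

```text
[597.63408751 132.0055992   77.1160037 ] 0.15912817867342607 [ 0.22  0.68 -0.66  1.76  0.52  0.88 -2.08] [ 1.67693313 -2.72803838  1.40218912] [-0.56129558 -0.55040107 -0.05006661] 10.770404925434972 43.89644801616669
```

>>> servo_tool(commands=[0,0,0,0,0,0,1,0,0,0,0,0,0,1,0,0,0,0,0,0,1,0,0,0,0,0,0,1,0,0,3,0,0,0,1,0,0,3,0,0,0.11,1,0,0,3,0,0,0.11,1,0,1,1,0,0,0.11,1])

```text
time: 5.17
tool_pos: [598.6, 142.2, 180.6]
orientation: [0.969, 0.246, 0.002, 0.001]
wrist_force: [0.1, -0.2, 0.9]
gripper_width: 85.5
grasp_force: 0.0
```

>>> servo_tool(commands=[-0.3,2,0,0,0,0.12,1,-0.3,2,0,0,0,0.12,1,-0.3,2,0,0,0,0.12,1,-0.3,2,0,0,0,0.12,1,-0.3,2,0,0,0,0.12,1,-0.3,2,0,0,0,0.12,1,-0.3,1,0,0,0,0.12,1,-0.2,0,0,0,0,0.12,1])

```text
time: 5.83
tool_pos: [571.6, 277.3, 176.8]
orientation: [0.743, 0.669, 0.001, -0.001]
wrist_force: [0.2, -0.1, 0.3]
gripper_width: 85.3
grasp_force: 0.0
```

>>> servo_tool(commands=[0,0,0,0,0,0.12,1,0,0,0,0,0,0.12,1,0,0,0,0,0,0.12,1,0,0,0,0,0,0.12,1,0,0,0,0,0,0.12,1,0,0,0,0,0,0.12,1,0,0,0,0,0,0.12,1,0,0,0,0,0,0.12,1])

```text
time: 6.5
tool_pos: [573.1, 273.2, 176.3]
orientation: [0.353, 0.936, 0.0, -0.0]
wrist_force: [-0.4, 0.7, -0.9]
gripper_width: 85.5
grasp_force: 0.0
```

>>> servo_tool(commands=[0,0,0,0,0,0.12,1,0,0,0,0,0,0.12,1,0,0,0,0,0,0.12,1,0,0,0,0,0,0.12,1,0,0,0,0,0,0.12,1,0,0,0,0,0,0.12,1,0,0,0,0,0,0.12,1,0,0,0,0,0,0.12,1])

```text
time: 7.17
tool_pos: [573.2, 273.2, 176.3]
orientation: [-0.119, 0.993, 0.0, -0.0]
wrist_force: [-0.2, 0.2, -0.5]
gripper_width: 85.6
grasp_force: 0.0
```

>>> servo_tool(commands=[0,0,0,0,0,0.12,1,0,0,0,0,0,0.12,1,0,0,0,0,0,0.12,1,0,0,0,0,0,0,1,0,0,0,0,0,0,1])

```text
time: 7.58
tool_pos: [573.1, 273.3, 176.1]
orientation: [-0.29, 0.957, 0.0, -0.0]
wrist_force: [0.2, -0.6, -0.3]
gripper_width: 85.4
grasp_force: 0.0
```

```bash
cat >> h.py <<'E'
def stt():
    st=sensors.get_state(); m=R.from_quat(st["orientation"]).as_matrix();print("t",round(st["time"],2),"pos",st["tool_pos"].round(1),"yaw",np.arctan2(m[1,0],m[0,0]).round(3),"z",m[:,2].round(3),"j",st["joints"].round(2),"f",st["wrist_force"].round(1),st["gripper_width"].round(1),st["grasp_force"])
E
python3 - <<'E'
from h import *
stt();s=snap("wrist","pics/w_c1.png")
E
```

```text
Traceback (most recent call last):
  File "h.py", line 27, in stt
    st=sensors.get_state(); m=R.from_quat(st["orientation"]).as_matrix();print("t",round(st["time"],2),"pos",st["tool_pos"].round(1),"yaw",np.arctan2(m[1,0],m[0,0]).round(3),"z",m[:,2].round(3),"j",st["joints"].round(2),"f",st["wrist_force"].round(1),st["gripper_width"].round(1),st["grasp_force"])
                                                                                                                                                                                                                                                           ^^^^^^^^^^^^^^^^^^^^^^^^^
AttributeError: 'float' object has no attribute 'round'
```

```bash
sed -i 's/st\["gripper_width"\].round(1)/round(st["gripper_width"],1)/' h.py
python3 - <<'E'
from h import *
stt();s=snap("wrist","pics/w_c1.png")
E
```

```text
t 7.58 pos [573.1 273.3 176.1] yaw -2.552 z [-0.001  0.001 -1.   ] j [ 0.34  1.   -1.41  1.62  1.    1.41  0.97] f [ 0.2 -0.6 -0.3] 85.4 0.0
```

View pics/w_c1.png

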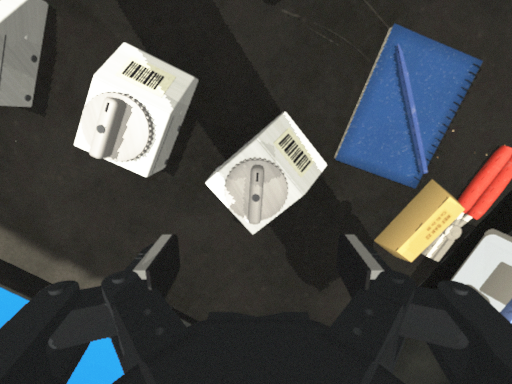

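Wing 1 is nearly aligned with the tool: hole at (256,197), slot at (258,176), label at (295,152).

```bash
python3 - <<'E'
from h import *
d=np.load("pics/w_c1.npz");W,K=d["W"],d["K"]
caps(W,K,[((256,197),(257.5,176),(295,152)),((99.5,129),(106,103),(143,74))])
E
```

```text
1 lid [573.5 272.4] label [523.2 287.4] d 52.5 capyaw -0.288 wingyaw 0.519 joint 0.193
2 lid [596.6 131.7] label [543.9 121.4] d 53.7 capyaw 0.193 wingyaw 0.193 joint 1.0
```

>>> servo_tool(commands=[0,0,-3,0,0,-0.03,1,0,0,-3,0,0,0,1,0,0,-3,0,0,0,1,0,0,-1,0,0,0,1,0,0,0,0,0,0,1])

```text
time: 8.05
tool_pos: [571.9, 271.9, 73.6]
orientation: [-0.277, 0.961, -0.001, -0.002]
wrist_force: [0.5, -0.9, -0.5]
gripper_width: 85.3
grasp_force: 0.0
```

>>> servo_tool(commands=[0,0,0,0,0,0,-1,0,0,0,0,0,0,-1,0,0,0,0,0,0,-1,0,0,0,0,0,0,-1,0,0,0,0,0,0,-1,0,0,0,0,0,0,-1,0,0,0,0,0,0,-1], newtons=40)

```text
time: 8.63
tool_pos: [574.3, 272.8, 77.4]
orientation: [-0.277, 0.961, -0.001, 0.001]
wrist_force: [0.3, -3.2, 5.0]
gripper_width: 11.1
grasp_force: 43.1
```

>>> servo_tool(commands=[0,0,0,0,0,-0.11,-1,0,0,0,0,0,-0.11,-1,0,0,0,0,0,-0.11,-1,0,0,0,0,0,-0.11,-1,0,0,0,0,0,-0.11,-1,0,0,0,0,0,-0.11,-1,0,0,0,0,0,-0.11,-1,0,0,0,0,0,-0.1,-1])

```text
time: 9.3
tool_pos: [574.3, 272.4, 77.4]
orientation: [0.157, 0.988, -0.0, 0.001]
wrist_force: [0.2, -3.5, 6.3]
gripper_width: 10.9
grasp_force: 43.3
```

>>> servo_tool(commands=[0,0,0,0,0,0,-1,0,0,0,0,0,0,-1])

```text
time: 9.47
tool_pos: [574.3, 272.4, 77.4]
orientation: [0.152, 0.988, -0.001, 0.001]
wrist_force: [0.9, -4.2, 7.3]
gripper_width: 11.0
grasp_force: 43.3
```

```bash
python3 -c "
from h import *
stt()"
```

```text
t 9.47 pos [574.3 272.4  77.4] yaw 2.835 z [ 0.002 -0.001 -1.   ] j [ 0.27  1.   -1.19  1.68  1.    1.19  0.07] f [ 0.9 -4.2  7.3] 11.0 43.338409066200256
```

>>> servo_tool(commands=[0,0,0,0,0,0,1,0,0,0,0,0,0,1,0,0,0,0,0,0,1,0,0,0,0,0,0,1,0,0,3,0,0,0,1,0,0,3,0,0,0.1,1,0,0,3,0,0,0.1,1,0,-1,1,0,0,0.1,1])

```text
time: 10.13
tool_pos: [573.5, 267.2, 181.3]
orientation: [-0.001, 1.0, 0.003, 0.002]
wrist_force: [0.1, 0.8, 0.5]
gripper_width: 85.3
grasp_force: 0.0
```

>>> servo_tool(commands=[0.6,-3.6,0,0,0,0.11,1,0.6,-3.6,0,0,0,0.11,1,0.6,-3.6,0,0,0,0.11,1,0.6,-3.6,0,0,0,0.11,1,0.6,-3.6,0,0,0,0.11,1,0.6,-3.6,0,0,0,0.11,1,0.6,-3.6,0,0,0,0.11,1,0.6,-3.6,0,0,0,0.11,1])

```text
time: 10.8
tool_pos: [621.2, -26.5, 176.1]
orientation: [-0.425, 0.905, 0.0, -0.0]
wrist_force: [0.3, -0.6, 1.0]
gripper_width: 85.4
grasp_force: 0.0
```

>>> servo_tool(commands=[0,-0.3,0,0,0,0.11,1,0,0,0,0,0,0.11,1,0,0,0,0,0,0.1,1,0,0,0,0,0,0,1,0,0,0,0,0,0,1])

```text
time: 11.22
tool_pos: [621.2, -27.5, 176.2]
orientation: [-0.56, 0.828, 0.0, 0.0]
wrist_force: [-0.3, 0.5, -0.1]
gripper_width: 85.5
grasp_force: 0.0
```

```bash
python3 - <<'E'
from h import *
stt();s=snap("wrist","pics/w_c3.png")
E
```

```text
t 11.22 pos [621.2 -27.5 176.2] yaw -1.952 z [-0.     0.001 -1.   ] j [ 0.86  1.05 -1.49  1.66  1.06  1.46  2.01] f [-0.3  0.5 -0.1] 85.5 0.0
```

View pics/w_c3.png

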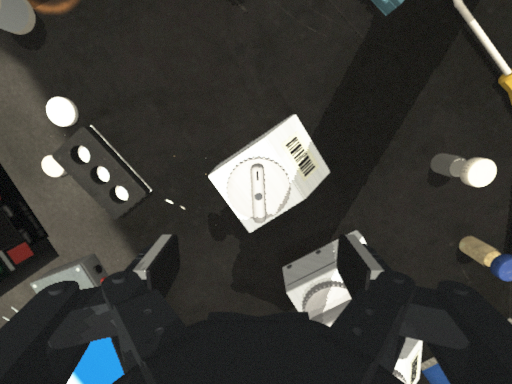

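Wing 3 is aligned: hole at (258,196), slot at (257,176), label at (301,157).

```bash
python3 - <<'E'
from h import *
d=np.load("pics/w_c3.npz");W,K=d["W"],d["K"]
caps(W,K,[((258,196),(257,176),(301,157))])
E
```

```text
1 lid [620.5 -27.9] label [568.5 -36.6] d 52.7 capyaw 0.166 wingyaw 1.238 joint -0.072
```

>>> servo_tool(commands=[0,-0.1,-3,0,0,0,1,0,0,-3,0,0,0,1,0,0,-3,0,0,0,1,0,0,-1,0,0,0,1,0,0,0,0,0,0,1])

```text
time: 11.68
tool_pos: [619.5, -28.8, 73.6]
orientation: [-0.561, 0.828, 0.001, -0.002]
wrist_force: [-0.4, -0.6, -1.0]
gripper_width: 85.3
grasp_force: 0.0
```

>>> servo_tool(commands=[0,0,0,0,0,0,-1,0,0,0,0,0,0,-1,0,0,0,0,0,0,-1,0,0,0,0,0,0,-1,0,0,0,0,0,0,-1,0,0,0,0,0,0,-1,0,0,0,0,0,0,-1], newtons=40)

```text
time: 12.27
tool_pos: [621.2, -28.3, 77.2]
orientation: [-0.562, 0.827, 0.0, 0.0]
wrist_force: [-1.6, 1.6, 5.2]
gripper_width: 10.8
grasp_force: 44.1
```

>>> servo_tool(commands=[0,0,0,0,0,-0.115,-1,0,0,0,0,0,-0.115,-1,0,0,0,0,0,-0.115,-1,0,0,0,0,0,-0.115,-1,0,0,0,0,0,-0.115,-1,0,0,0,0,0,-0.115,-1,0,0,0,0,0,-0.115,-1,0,0,0,0,0,-0.115,-1])

```text
time: 12.93
tool_pos: [621.2, -28.4, 77.2]
orientation: [-0.133, 0.991, 0.0, 0.0]
wrist_force: [-3.2, 0.7, 4.6]
gripper_width: 10.7
grasp_force: 44.1
```

>>> servo_tool(commands=[0,0,0,0,0,-0.1,-1,0,0,0,0,0,0,-1,0,0,0,0,0,0,-1])

```text
time: 13.18
tool_pos: [621.2, -28.5, 77.2]
orientation: [-0.088, 0.996, -0.0, 0.0]
wrist_force: [-3.4, -0.3, 6.3]
gripper_width: 10.9
grasp_force: 44.3
```

>>> servo_tool(commands=[0,0,0,0,0,0,1,0,0,0,0,0,0,1,0,0,0,0,0,0,1,0,0,0,0,0,0,1,0,0,3,0,0,0,1,0,0,3,0,0,0,1,0,0,3,0,0,0,1,0,0,3,0,0,0,1])

```text
time: 13.85
tool_pos: [621.1, -28.8, 197.4]
orientation: [-0.086, 0.996, 0.0, -0.0]
wrist_force: [0.5, -0.1, 0.2]
gripper_width: 85.5
grasp_force: 0.0
```

```bash
python3 - <<'E'
from h import *
stt();s=snap("top","pics/top1.png")
a=cv2.resize(s["img"][120:250,110:420],(800,335),interpolation=cv2.INTER_CUBIC)
cv2.imwrite("pics/top1b.png",a)
E
```

```text
t 13.85 pos [621.1 -28.8 197.4] yaw -2.968 z [-0.001  0.    -1.   ] j [ 0.85  0.93 -1.4   1.64  0.93  1.39  1.07] f [ 0.5 -0.1  0.2] 85.5 0.0
```

View pics/top1b.png

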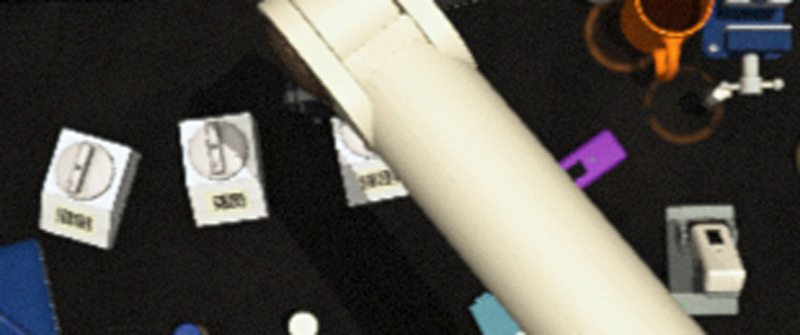

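Capsules 1 and 2 show their wings along the capsule axis, locked, and capsule 3 is hidden under the arm. I'll move to the holder, checking joints on the way.

>>> servo_tool(commands=[-1,-3.6,0.5,0,0,-0.02,1,-1,-3.6,0.5,0,0,-0.02,1,-1,-3.6,0.5,0,0,-0.02,1,-1,-3.6,0.5,0,0,-0.02,1,-1,-3.6,0.5,0,0,-0.02,1])

```text
time: 14.32
tool_pos: [570.6, -210.6, 221.4]
orientation: [-0.036, 0.999, -0.0, -0.0]
wrist_force: [0.8, -0.5, -0.4]
gripper_width: 85.6
grasp_force: 0.0
```

```bash
python3 -c "
from h import *
stt();snap('wrist','pics/w_back.png')"
```

```text
t 14.32 pos [ 570.6 -210.6  221.4] yaw -3.069 z [-0. -0. -1.] j [ 1.18  0.9  -1.44  1.65  0.91  1.42  1.27] f [ 0.8 -0.5 -0.4] 85.6 0.0
```

>>> servo_tool(commands=[-1,-3.6,0.5,0,0,-0.02,1,-1,-3.6,0.5,0,0,-0.02,1,-1,-3.6,0.5,0,0,-0.01,1,-1,-3.6,0.5,0,0,0,1,-1,-3.6,0.5,0,0,0,1,0,0,0,0,0,0,1,0,0,0,0,0,0,1])

```text
time: 14.95
tool_pos: [520.1, -392.2, 245.7]
orientation: [-0.008, 1.0, 0.0, -0.0]
wrist_force: [0.6, 1.0, 0.0]
gripper_width: 85.5
grasp_force: 0.0
```

```bash
python3 - <<'E'
from h import *
stt();s=snap('wrist','pics/w_h2.png')
t=snap('top','pics/top2.png')
cv2.imwrite("pics/w_h2b.png",np.hstack([cv2.resize(s["img"][60:220,180:340],(400,400),interpolation=cv2.INTER_CUBIC),cv2.resize(t["img"][140:220,190:290],(400,320),interpolation=cv2.INTER_CUBIC)[:400] if 0 else cv2.resize(t["img"][135:215,210:290],(400,400),interpolation=cv2.INTER_CUBIC)]))
E
```

```text
t 14.95 pos [ 520.1 -392.2  245.7] yaw -3.126 z [-0.  0. -1.] j [ 1.41  0.93 -1.44  1.51  0.93  1.5   1.55] f [0.6 1.  0. ] 85.5 0.0
```

View pics/w_h2b.png

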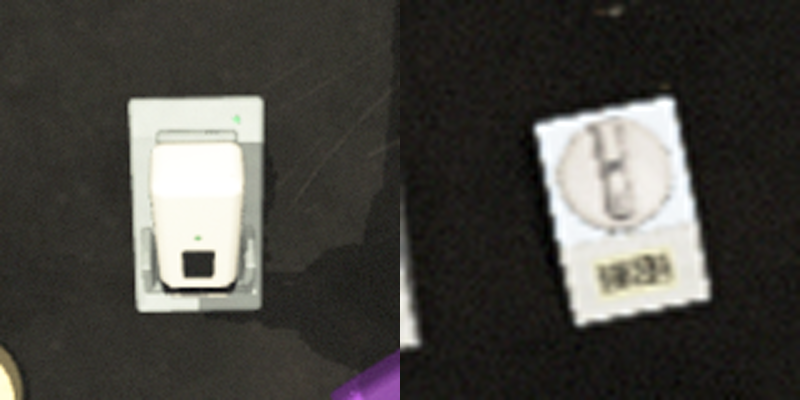

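Right half: capsule 3 is locked. Left half: the holder foot corners are at crop (130,98), (263,97), (262,310), (137,312). The reader's back edges lie at rows 142 and 197, columns 150–243, and its nose edge at about row 287, columns 162–236.

```bash
python3 - <<'E'
from h import *
d=np.load("pics/w_h2.npz");W,K=d["W"],d["K"]
f=lambda u,v,z: ray(W,K,((u+.5)/2.5-.5+180,(v+.5)/2.5-.5+60),z)[:2]
P=[f(*p,8) for p in [(130,98),(263,97),(262,310),(137,312)]];P=np.array(P)
print(P.round(1).tolist(),P.mean(0)); e=P[3]-P[0]+P[2]-P[1]; print("yaw",np.arctan2(e[1],e[0]))
for u,v,z,dx in [(152,142,95.3,-42.9),(242,142,95.3,-42.9),(152,197,113.3,-21.4),(243,197,113.3,-21.4),(162,287,36.7,42.9),(237,286,36.7,42.9),(198,238,None,0)]:
    if z: p=f(u,v,z); print(p.round(1),"-> mid x",(p[0]-dx).round(1))
    else: print("led",f(u,v,75),f(198,263,60))
E
```

```text
[[427.8, -428.2], [426.1, -356.2], [544.8, -351.6], [547.2, -425.4]] [ 486.47440429 -390.35365853]
yaw 0.031076141523867996
[ 450.7 -410.9] -> mid x 493.6
[ 450.1 -372.7] -> mid x 493.0
[ 472.2 -409.8] -> mid x 493.6
[ 471.7 -372.8] -> mid x 493.1
[ 525.8 -409.3] -> mid x 482.9
[ 524.6 -368.8] -> mid x 481.7
led [ 493.830945   -390.56588918] [ 508.34282726 -390.25169882]
```

>>> servo_tool(commands=[-1.4,0.15,-3,0,0,0.01,1,-1.4,0,-3,0,0,0,1,0,0,-3,0,0,0,1,0,0,-3,0,0,0,1,0,0,0,0,0,0,1])

```text
time: 15.47
tool_pos: [490.3, -384.4, 120.4]
orientation: [-0.018, 1.0, 0.002, -0.004]
wrist_force: [-0.6, 0.2, -0.5]
gripper_width: 85.0
grasp_force: 0.0
```

>>> servo_tool(commands=[0,0,-2.5,0,0,0,1,0,0,-2.5,0,0,0,1,0,0,-2.5,0,0,0,1,0,0,0,0,0,0,1])

```text
time: 15.8
tool_pos: [492.0, -385.1, 48.4]
orientation: [-0.017, 1.0, 0.001, -0.002]
wrist_force: [-1.5, 0.3, -0.3]
gripper_width: 85.3
grasp_force: 0.0
```

```bash
python3 -c "
from h import *
stt()"
```

```text
t 15.8 pos [ 492.  -385.1   48.4] yaw -3.107 z [-0.005  0.003 -1.   ] j [ 1.41  1.11 -1.27  1.72  1.13  1.24  1.45] f [-1.5  0.3 -0.3] 85.3 0.0
```

>>> servo_tool(commands=[0,0,0,0,0,0,1,0,0,0,0,0,0,1,0,0,0,0,0,0,1])

```text
time: 16.05
tool_pos: [495.0, -387.3, 54.1]
orientation: [-0.016, 1.0, -0.001, 0.001]
wrist_force: [0.4, 0.1, 0.2]
gripper_width: 85.3
grasp_force: 0.0
```

>>> servo_tool(commands=[-0.2,-0.3,-0.3,0,0,0,1,0,0,0,0,0,0,1,0,0,0,0,0,0,1])

```text
time: 16.3
tool_pos: [491.2, -391.0, 48.9]
orientation: [-0.016, 1.0, -0.0, 0.0]
wrist_force: [-0.0, -0.1, -0.2]
gripper_width: 85.3
grasp_force: 0.0
```

>>> servo_tool(commands=[0,0,0,0,0,0,-1,0,0,0,0,0,0,-1,0,0,0,0,0,0,-1,0,0,0,0,0,0,-1,0,0,0,0,0,0,-1,0,0,0,0,0,0,-1], newtons=40)

```text
time: 16.8
tool_pos: [491.4, -390.5, 48.7]
orientation: [-0.016, 1.0, -0.0, 0.0]
wrist_force: [-0.9, -0.9, 2.1]
gripper_width: 39.7
grasp_force: 40.7
```

```bash
python3 -c "
from h import *
stt()"
```

```text
t 16.8 pos [ 491.4 -390.5   48.7] yaw -3.109 z [ 0. -0. -1.] j [ 1.42  1.11 -1.27  1.71  1.13  1.24  1.46] f [-0.9 -0.9  2.1] 39.7 40.681514739990234
```

>>> servo_tool(commands=[0,0,2,0,0,0,-1,0,0,3,0,0,0,-1,0,0,3,0,0,0,-1,0,0,3,0,0,0,-1,0,0,2,0,0,0,-1,0,1,0,0,0,0,-1,0,2,0,0,0,0,-1,0,3,0,0,0,0,-1])

```text
time: 17.47
tool_pos: [490.6, -331.8, 178.6]
orientation: [-0.014, 1.0, -0.0, -0.0]
wrist_force: [0.7, 0.2, -2.0]
gripper_width: 39.3
grasp_force: 40.9
```

>>> servo_tool(commands=[-0.3,3.8,0,0,0,-0.02,-1,-0.3,3.8,0,0,0,-0.02,-1,-0.3,3.8,0,0,0,-0.02,-1,-0.3,3.8,0,0,0,-0.02,-1,-0.3,3.8,0,0,0,-0.02,-1,-0.3,3.8,0,0,0,-0.02,-1,-0.3,3.8,0,0,0,-0.02,-1,-0.3,3.8,0,0,0,-0.02,-1])

```text
time: 18.13
tool_pos: [465.7, -24.3, 178.3]
orientation: [0.064, 0.998, -0.0, -0.001]
wrist_force: [0.1, 0.4, -1.2]
gripper_width: 39.5
grasp_force: 40.8
```

```bash
cat >> h.py <<'E'
def labels(im,W,K,dbg=False):
    hsv=cv2.cvtColor(im,cv2.COLOR_BGR2HSV)
    w=((hsv[...,2]>110)&(hsv[...,1]<90)).astype(np.uint8); w=cv2.morphologyEx(w,cv2.MORPH_CLOSE,np.ones((7,7)))
    m=((hsv[...,0]>15)&(hsv[...,0]<40)&(hsv[...,1]>28)&(hsv[...,2]>60)).astype(np.uint8)
    m=cv2.morphologyEx(m,cv2.MORPH_CLOSE,np.ones((5,5)))
    out=[]
    for c in cv2.findContours(m,0,2)[0]:
        if cv2.contourArea(c)<60: continue
        (u,v),sz,an=cv2.minAreaRect(c); p=ray(W,K,(u,v),41)
        if 480<p[0]<640 and -250<p[1]<360: print("label",(round(u,1),round(v,1)),np.round(sz,1),round(an),p[:2].round(1))
E
python3 - <<'E'
from h import *
stt()
for f in("top0","top2"):
    d=np.load(f"pics/{f}.npz");print(f);labels(cv2.imread(f"pics/{f}.png"),d["W"],d["K"])
s=snap("top","pics/top3.png");print("now");labels(s["img"],s["W"],s["camera_matrix"])
E
```

```text
t 18.13 pos [465.7 -24.3 178.3] yaw 3.013 z [-0.001 -0.001 -1.   ] j [ 1.1   0.71 -1.47  2.03  0.78  1.16  0.73] f [ 0.1  0.4 -1.2] 39.5 40.78629970550537
top0
label (138.9, 204.9) [16.6  8. ] 17 [524.6 285.3]
label (197.6, 197.9) [ 8.5 16.1] 82 [545.  123.5]
label (256.7, 189.3) [ 8.2 15.7] 79 [570.2 -39.7]
top2
label (138.3, 204.8) [16.7  7.9] 17 [524.7 287.1]
label (197.7, 197.9) [ 8.5 16.3] 81 [545.1 123.1]
label (257.1, 191.0) [12.6 15.8] 76 [565.5 -41. ]
now
label (138.4, 205.0) [15.8  8. ] 16 [524.4 286.8]
label (198.1, 198.1) [ 8.8 16. ] 83 [544.7 122.1]
```

>>> servo_tool(commands=[-0.25,3.7,-0.5,0,0,-0.02,-1,-0.25,3.7,-0.5,0,0,-0.02,-1,-0.25,3.7,-0.5,0,0,-0.02,-1,-0.25,3.7,-0.5,0,0,-0.02,-1,-0.25,3.7,-0.5,0,0,-0.02,-1,-0.25,3.7,-0.5,0,0,-0.02,-1,-0.25,3.7,-0.5,0,0,-0.02,-1,-0.25,3.7,-0.5,0,0,-0.02,-1])

```text
time: 18.85
tool_pos: [446.0, 271.1, 138.0]
orientation: [0.143, 0.99, -0.001, -0.0]
wrist_force: [1.1, 0.3, -1.3]
gripper_width: 39.4
grasp_force: 41.1
```

>>> servo_tool(commands=[-0.2,2,-0.5,0,0,0,-1,0,1.5,-1,0,0,0,-1,0,0,0,0,0,0,-1,0,0,0,0,0,0,-1,0,0,0,0,0,0,-1])

```text
time: 19.27
tool_pos: [444.9, 303.8, 123.3]
orientation: [0.143, 0.99, -0.001, -0.0]
wrist_force: [0.3, 0.1, -1.1]
gripper_width: 39.7
grasp_force: 41.1
```

```bash
python3 - <<'E'
from h import *
stt()
s=snap("top","pics/top4.png");labels(s["img"],s["W"],s["camera_matrix"])
w=snap("wrist","pics/w4.png")["img"]
c=snap("scene","pics/sc4.png")["img"]
cv2.imwrite("pics/v4.png",np.hstack([cv2.resize(w,(400,300)),cv2.resize(c[200:350,60:260],(400,300),interpolation=cv2.INTER_CUBIC)]))
E
```

```text
t 19.27 pos [444.9 303.8 123.3] yaw 2.854 z [-0.001 -0.001 -1.   ] j [ 0.22  0.75 -1.19  1.91  0.8   1.07 -0.03] f [ 0.3  0.1 -1.1] 39.7 41.08965754508972
label (138.8, 205.1) [16.6  8. ] 16 [524.  285.7]
label (198.3, 200.0) [12.8 15.9] 83 [539.2 121.5]
label (256.7, 189.3) [ 8.2 15.7] 79 [570.2 -39.7]
```

View pics/v4.png

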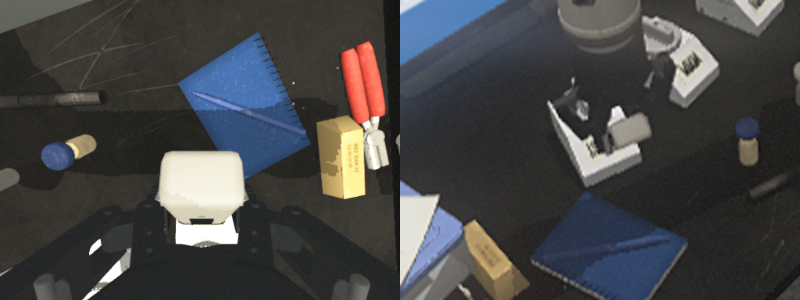

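The reader is gripped squarely, seen in the wrist view at (200,190), and points at label 1. A 6 mm nudge in y remains, then I hold.

>>> servo_tool(commands=[-0.1,0.6,0,0,0,0,-1,0,0,0,0,0,0,-1,0,0,0,0,0,0,-1,0,0,0,0,0,0,-1,0,0,0,0,0,0,-1,0,0,0,0,0,0,-1,0,0,0,0,0,0,-1,0,0,0,0,0,0,-1])

```text
time: 20.08
tool_pos: [444.3, 310.7, 123.4]
orientation: [0.143, 0.99, -0.0, -0.0]
wrist_force: [0.6, -0.1, -0.2]
gripper_width: 39.8
grasp_force: 41.2
```

>>> servo_tool(commands=[0,0,0,0,0,0,-1,0,0,0,0,0,0,-1,0,0,0,0,0,0,-1,0,0,0,0,0,0,-1,0,0,0,0,0,0,-1,0,0,0,0,0,0,-1,0,0,0,0,0,0,-1,0,0,0,0,0,0,-1])

```text
time: 20.75
tool_pos: [444.3, 310.7, 123.4]
orientation: [0.143, 0.99, 0.0, -0.0]
wrist_force: [0.6, 1.3, -1.2]
gripper_width: 39.6
grasp_force: 41.2
```

>>> servo_tool(commands=[0,0,0,0,0,0,-1,0,0,0,0,0,0,-1,0,0,0,0,0,0,-1,0,0,0,0,0,0,-1,0,0,0,0,0,0,-1,0,0,0,0,0,0,-1,0,0,0,0,0,0,-1,0,0,0,0,0,0,-1])

```text
time: 21.42
tool_pos: [444.3, 310.7, 123.4]
orientation: [0.143, 0.99, 0.0, -0.0]
wrist_force: [0.5, 0.2, -2.1]
gripper_width: 39.6
grasp_force: 41.2
```

>>> servo_tool(commands=[0,0,0,0,0,0,-1,0,0,0,0,0,0,-1,0,0,0,0,0,0,-1,0,0,0,0,0,0,-1])

```text
time: 21.75
tool_pos: [444.3, 310.7, 123.4]
orientation: [0.143, 0.99, 0.0, -0.0]
wrist_force: [0.8, -0.3, -1.6]
gripper_width: 39.7
grasp_force: 41.2
```

```bash
python3 - <<'E'
from h import *
stt()
s=snap("top","pics/top5.png");labels(s["img"],s["W"],s["camera_matrix"])
E
```

```text
t 21.75 pos [444.3 310.7 123.4] yaw 2.854 z [-0.  0. -1.] j [ 0.2   0.75 -1.18  1.9   0.8   1.07 -0.04] f [ 0.8 -0.3 -1.6] 39.7 41.16924583911896
label (137.6, 206.6) [16.8 11.4] 18 [519.9 288.6]
label (203.5, 202.3) [ 8.3 15.3] 83 [533.1 107. ]
label (256.7, 189.3) [ 8.2 15.7] 79 [570.2 -39.7]
```

Capsule 2 was knocked: its label moved from (545,122) to (533,107). I'll re-measure it.

```bash
python3 - <<'E'
from h import *
for f in("top0","top5"):
    im=cv2.imread(f"pics/{f}.png");hsv=cv2.cvtColor(im,cv2.COLOR_BGR2HSV)
    m=((hsv[...,2]>120)&(hsv[...,1]<60)).astype(np.uint8);m=cv2.morphologyEx(m,cv2.MORPH_CLOSE,np.ones((5,5)))
    for c in cv2.findContours(m,0,2)[0]:
        if 800<cv2.contourArea(c)<1600:
            (u,v),sz,an=cv2.minAreaRect(c)
            if 170<u<300 and 140<v<230: print(f,(u,v),sz,an)
a=cv2.resize(im[150:230,160:240],(600,600),interpolation=cv2.INTER_CUBIC);cv2.imwrite("pics/c2.png",a)
E
```

```text
top0 (195.71022033691406, 185.04527282714844) (41.55825424194336, 28.930227279663086) 81.11934661865234
top0 (254.25001525878906, 176.75) (41.18438720703125, 28.04460334777832) 78.69007110595703
top5 (201.6846466064453, 189.47694396972656) (41.303565979003906, 29.024127960205078) 82.87498474121094
top5 (254.21153259277344, 176.55767822265625) (41.184383392333984, 28.04460334777832) 78.69007110595703
```

View pics/c2.png

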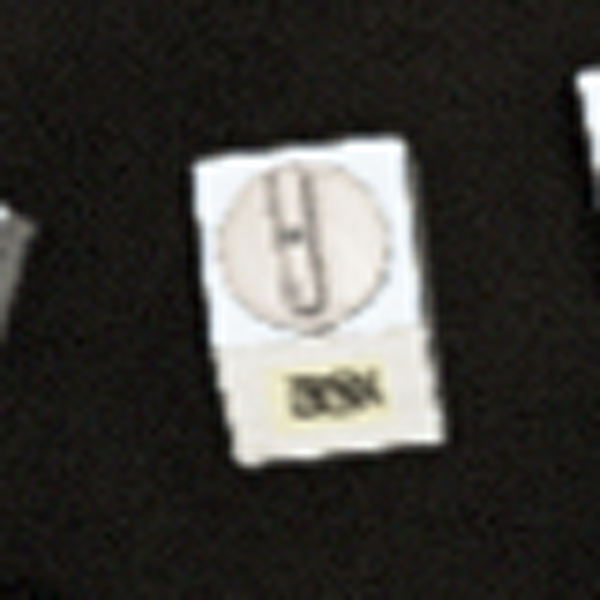

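Capsule 2 is still locked, its wing along the axis with the hole at (294,238) and the label centre at (334,396). On to reading it.

>>> servo_tool(commands=[0,-1.8,0,0,0,0.05,-1,0.1,-3.5,0,0,0,0.07,-1,0.1,-3.5,0,0,0,0.07,-1,0.1,-3.5,0,0,0,0.07,-1,0.1,-3.5,0,0,0,0.07,-1,0.1,-3.5,0,0,0,0.07,-1,0.1,-2.5,0,0,0,0.05,-1,0,0,0,0,0,0,-1])

```text
time: 22.47
tool_pos: [450.6, 86.1, 122.3]
orientation: [-0.078, 0.997, -0.002, -0.001]
wrist_force: [-0.5, -0.4, -2.7]
gripper_width: 39.5
grasp_force: 41.3
```

>>> servo_tool(commands=[0,0,0,0,0,0,-1,0,0,0,0,0,0,-1,0,0,0,0,0,0,-1])

```text
time: 22.72
tool_pos: [450.4, 94.1, 123.8]
orientation: [-0.082, 0.997, 0.0, 0.0]
wrist_force: [0.0, 0.9, -2.7]
gripper_width: 39.8
grasp_force: 41.3
```

```bash
python3 - <<'E'
from h import *
stt()
s=snap("top","pics/top6.png");labels(s["img"],s["W"],s["camera_matrix"])
E
```

```text
t 22.72 pos [450.4  94.1 123.8] yaw -2.978 z [ 0.001  0.001 -1.   ] j [ 0.79  0.76 -1.38  2.09  0.88  1.08  0.69] f [ 0.   0.9 -2.7] 39.8 41.28750443458557
label (138.2, 204.9) [16.6  8. ] 16 [524.5 287.1]
label (256.5, 189.3) [ 8.4 15.5] 80 [570.2 -39.4]
```

Within tolerance, so I hold.

>>> servo_tool(commands=[0,0,0,0,0,0,-1,0,0,0,0,0,0,-1,0,0,0,0,0,0,-1,0,0,0,0,0,0,-1,0,0,0,0,0,0,-1,0,0,0,0,0,0,-1,0,0,0,0,0,0,-1,0,0,0,0,0,0,-1])

```text
time: 23.43
tool_pos: [450.3, 92.7, 123.4]
orientation: [-0.081, 0.997, 0.0, -0.0]
wrist_force: [0.6, 0.5, -1.7]
gripper_width: 39.4
grasp_force: 41.3
```

>>> servo_tool(commands=[0,0,0,0,0,0,-1,0,0,0,0,0,0,-1,0,0,0,0,0,0,-1,0,0,0,0,0,0,-1,0,0,0,0,0,0,-1,0,0,0,0,0,0,-1,0,0,0,0,0,0,-1,0,0,0,0,0,0,-1])

```text
time: 24.1
tool_pos: [450.3, 92.7, 123.4]
orientation: [-0.081, 0.997, 0.0, -0.0]
wrist_force: [0.8, 0.4, -2.3]
gripper_width: 39.1
grasp_force: 41.3
```

>>> servo_tool(commands=[0,0,0,0,0,0,-1,0,0,0,0,0,0,-1,0,0,0,0,0,0,-1,0,0,0,0,0,0,-1,0,0,0,0,0,0,-1,0,0,0,0,0,0,-1,0,0,0,0,0,0,-1,0,0,0,0,0,0,-1])

```text
time: 24.77
tool_pos: [450.3, 92.7, 123.4]
orientation: [-0.081, 0.997, 0.0, -0.0]
wrist_force: [0.0, -0.0, -2.7]
gripper_width: 39.7
grasp_force: 41.3
```

```bash
python3 - <<'E'
from h import *
stt()
s=snap("scene","pics/sc7.png")
E
```

```text
t 24.77 pos [450.3  92.7 123.4] yaw -2.979 z [-0.  0. -1.] j [ 0.79  0.76 -1.38  2.09  0.88  1.08  0.69] f [ 0.  -0.  -2.7] 39.7 41.28765821456909
```

>>> servo_tool(commands=[0.6,-1.7,0,0,0,0.01,-1,0.6,-3,0,0,0,0.01,-1,0.6,-3,0,0,0,0.01,-1,0.6,-3,0,0,0,0,-1,0.6,-2.5,0,0,0,0,-1,0.6,-1.5,0,0,0,0,-1,0,0,0,0,0,0,-1,0,0,0,0,0,0,-1])

```text
time: 25.48
tool_pos: [486.4, -55.1, 123.3]
orientation: [-0.094, 0.996, 0.0, -0.0]
wrist_force: [-0.7, -0.2, -0.4]
gripper_width: 39.5
grasp_force: 41.4
```

>>> servo_tool(commands=[0,0,0,0,0,0,-1,0,0,0,0,0,0,-1,0,0,0,0,0,0,-1,0,0,0,0,0,0,-1,0,0,0,0,0,0,-1,0,0,0,0,0,0,-1,0,0,0,0,0,0,-1,0,0,0,0,0,0,-1])

```text
time: 26.15
tool_pos: [486.3, -54.2, 123.5]
orientation: [-0.096, 0.995, -0.0, -0.0]
wrist_force: [0.3, 0.6, -1.8]
gripper_width: 39.5
grasp_force: 41.4
```

>>> servo_tool(commands=[0,0,0,0,0,0,-1,0,0,0,0,0,0,-1,0,0,0,0,0,0,-1,0,0,0,0,0,0,-1,0,0,0,0,0,0,-1,0,0,0,0,0,0,-1,0,0,0,0,0,0,-1,0,0,0,0,0,0,-1])

```text
time: 26.82
tool_pos: [486.3, -54.3, 123.4]
orientation: [-0.096, 0.995, 0.0, -0.0]
wrist_force: [1.4, -0.7, -2.3]
gripper_width: 39.4
grasp_force: 41.4
```

>>> servo_tool(commands=[0,0,0,0,0,0,-1,0,0,0,0,0,0,-1,0,0,0,0,0,0,-1,0,0,0,0,0,0,-1,0,0,0,0,0,0,-1,0,0,0,0,0,0,-1,0,0,0,0,0,0,-1,0,0,0,0,0,0,-1])

```text
time: 27.48
tool_pos: [486.3, -54.2, 123.4]
orientation: [-0.096, 0.995, 0.0, -0.0]
wrist_force: [0.0, -0.5, -3.0]
gripper_width: 39.6
grasp_force: 41.4
```

```bash
python3 - <<'E'
from h import *
stt()
t=snap("top","pics/top8.png");labels(t["img"],t["W"],t["camera_matrix"]);s=snap("scene","pics/sc8.png")
cv2.imwrite("pics/v8.png",np.hstack([cv2.resize(t["img"][120:270,100:300],(400,300),interpolation=cv2.INTER_CUBIC),cv2.resize(s["img"][160:310,110:310],(400,300),interpolation=cv2.INTER_CUBIC)]))
E
```

```text
t 27.48 pos [486.3 -54.2 123.4] yaw -2.949 z [-0.  0. -1.] j [ 1.06  0.83 -1.38  2.02  0.92  1.14  1.03] f [ 0.  -0.5 -3. ] 39.6 41.35892629623413
label (138.2, 204.9) [16.6  8. ] 16 [524.5 287.1]
label (203.6, 202.6) [ 9.1 16.4] 83 [532.1 106.7]
```

View pics/v8.png

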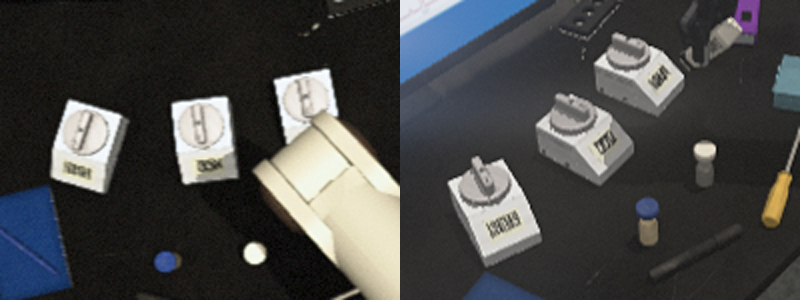

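All three lids are locked and the vials stand untouched. The reader points at capsule 3 with its nose near (690,60) in the scene half. Now to park it.

>>> servo_tool(commands=[0,-0.6,3,0,0,0,-1,0,-2,2.5,0,0,-0.02,-1,0,-3.5,0,0,0,-0.02,-1,0.1,-3.5,0,0,0,-0.02,-1,0.1,-3.5,0,0,0,-0.02,-1,0.1,-3.5,0,0,0,-0.02,-1,0.1,-3.5,0,0,0,-0.02,-1,0.1,-3.5,0,0,0,-0.02,-1])

```text
time: 28.25
tool_pos: [490.9, -292.3, 178.3]
orientation: [-0.025, 1.0, -0.0, -0.0]
wrist_force: [0.7, 0.4, -1.6]
gripper_width: 39.6
grasp_force: 41.5
```

>>> servo_tool(commands=[0,-3.5,0,0,0,-0.02,-1,0,-3.5,0,0,0,0,-1,0,-2.5,0,0,0,0,-1,0,-0.5,0,0,0,0,-1,0,0,0,0,0,0,-1,0,0,0,0,0,0,-1,0,0,0,0,0,0,-1])

```text
time: 28.83
tool_pos: [491.7, -388.2, 178.5]
orientation: [-0.017, 1.0, 0.0, 0.0]
wrist_force: [-0.1, 0.8, -1.9]
gripper_width: 39.5
grasp_force: 41.5
```

```bash
python3 -c "
from h import *
stt()"
```

```text
t 28.83 pos [ 491.7 -388.2  178.5] yaw -3.107 z [ 0.     0.001 -1.   ] j [ 1.45  0.93 -1.35  1.64  0.93  1.35  1.56] f [-0.1  0.8 -1.9] 39.5 41.45748496055603
```

>>> servo_tool(commands=[0,-0.2,-2.5,0,0,0,-1,0,0,-2.5,0,0,0,-1,0,0,-2.5,0,0,0,-1,0,0,-2,0,0,0,-1,0,0,0,0,0,0,-1,0,0,0,0,0,0,-1,0,0,0,0,0,0,-1,0,0,0,0,0,0,-1])

```text
time: 29.5
tool_pos: [492.6, -392.3, 85.4]
orientation: [-0.016, 1.0, -0.001, 0.001]
wrist_force: [-0.9, -0.0, -1.5]
gripper_width: 39.3
grasp_force: 41.3
```

>>> servo_tool(commands=[-0.1,0.1,-0.5,0,0,0,-1,0,0,-0.5,0,0,0,-1,0,0,-0.5,0,0,0,-1,0,0,-0.5,0,0,0,-1,0,0,-0.5,0,0,0,-1,0,0,0,0,0,0,-1,0,0,0,0,0,0,-1,0,0,0,0,0,0,-1])

```text
time: 30.17
tool_pos: [490.5, -391.2, 58.5]
orientation: [-0.016, 1.0, 0.0, 0.0]
wrist_force: [-0.2, -1.2, -2.2]
gripper_width: 39.3
grasp_force: 41.3
```

>>> servo_tool(commands=[0.1,0.1,-0.3,0,0,0,-1,0,0,-0.3,0,0,0,-1,0,0,-0.2,0,0,0,-1,0,0,0,0,0,0,-1,0,0,0,0,0,0,-1])

```text
time: 30.58
tool_pos: [491.2, -390.2, 50.2]
orientation: [-0.016, 1.0, 0.0, -0.0]
wrist_force: [-1.1, -0.1, -1.3]
gripper_width: 39.7
grasp_force: 41.3
```

>>> servo_tool(commands=[0,0,-0.1,0,0,0,-1,0,0,0,0,0,0,-1,0,0,0,0,0,0,-1,0,0,0,0,0,0,1,0,0,0,0,0,0,1,0,0,0,0,0,0,1,0,0,0,0,0,0,1,0,0,0,0,0,0,1])

```text
time: 31.25
tool_pos: [491.4, -390.3, 49.6]
orientation: [-0.016, 1.0, -0.0, 0.0]
wrist_force: [-0.7, -0.3, 0.7]
gripper_width: 85.4
grasp_force: 0.0
```

>>> servo_tool(commands=[0,0,2,0,0,0,1,0,0,3,0,0,0,1,0,0,3,0,0,0,1,0,0,3,0,0,0,1,0,0,3,0,0,0,1,1.4,0,3,0,0,0,1,1.4,0,2.5,0,0,0,1,0,0,0,0,0,0,1])

```text
time: 31.92
tool_pos: [524.2, -389.2, 252.6]
orientation: [-0.017, 1.0, -0.002, 0.005]
wrist_force: [-0.1, 0.7, 0.6]
gripper_width: 85.7
grasp_force: 0.0
```

>>> servo_tool(commands=[0,0,0,0,0,0,1,0,0,0,0,0,0,1,0,0,0,0,0,0,1,0,0,0,0,0,0,1,0,0,0,0,0,0,1])

```text
time: 32.33
tool_pos: [518.4, -390.4, 243.4]
orientation: [-0.016, 1.0, 0.0, -0.001]
wrist_force: [-0.8, 0.7, -0.5]
gripper_width: 85.3
grasp_force: 0.0
```

```bash
python3 - <<'E'
from h import *
stt();s=snap('wrist','pics/w_h9.png');t=snap('top','pics/top9.png');labels(t["img"],t["W"],t["camera_matrix"])
cv2.imwrite("pics/v9.png",np.hstack([cv2.resize(s["img"][60:220,180:340],(400,400),interpolation=cv2.INTER_CUBIC),cv2.resize(t["img"][140:300,110:270],(400,400),interpolation=cv2.INTER_CUBIC)]))
E
```

```text
t 32.33 pos [ 518.4 -390.4  243.4] yaw -3.11 z [-0.002  0.001 -1.   ] j [ 1.4   0.89 -1.38  1.52  0.87  1.46  1.59] f [-0.8  0.7 -0.5] 85.3 0.0
label (138.5, 205.1) [17.2  8.1] 16 [524.1 286.4]
label (203.5, 202.3) [ 8.3 15.3] 83 [533.1 107. ]
label (256.5, 189.3) [ 8.2 15.7] 79 [570.1 -39.1]
```

View pics/v9.png

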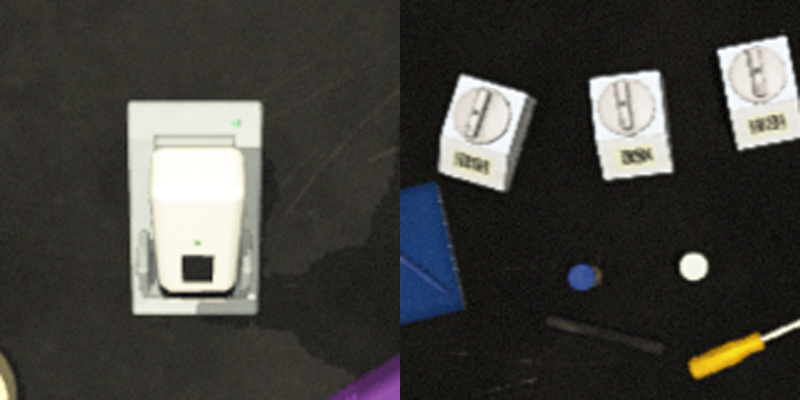

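The reader is back in its original place, nose down. All three lids are locked and the bystanders have not moved.

```bash
python3 -c "
from workcell import manip
print(manip.hand_in())"
```

```text
the job is handed in; nothing more can be done
None
```

I locked all three capsules on the bench (the fourth place was empty), read them left to right, parked the reader nose down in its holder and handed the job in; `hand_in` returned no verdict.

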